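Tip the rolling pin out of its tube and lay it in its rest

TASK

Tip the blue tube on its stand mouth-down so that the rolling pin inside slides out against the stop by itself. Then take the pin by its exposed end, draw it out of the tube, and lay it centred across both notches of the wooden rest, letting go only once it lies in the notches. Do not drop the pin or disturb the egg cup, salt shaker and spice jar.

Things in the scene. Friction and masses are not known exactly. Their poses are not given: they have to be found in the camera images.
- stand: Grey stand of the tilting tube, fixed to the worktop. Foot plate 225 x 76 x 8 mm, from x = -65 to 160 mm. Origin on the worktop straight below the tube's pivot; x points level to the side of the tube's mouth, z up. A fork (65 mm wide over its bosses, 98 mm high) carries the pivot: axis y, 90 mm above the worktop.
- end_stop (a point): Middle of the top edge of the stand's end stop, an upright plate (50 mm wide, 8 mm thick) whose rubber face is 150 mm from the pivot, in front of the mouth, top 68 mm above the worktop. It catches the pin when the tube points down; the pin passes above it when the tube is level or points up.
- tube (a joint): Tilt of the tube about its pivot: 0 as found, mouth 0.30 rad up; 0.30 is level; grows as the mouth goes down; end 0.66 (mouth 0.36 rad down); lower end -0.10. The hinge is stiff (about 3 N on the pad), stays where left, and can also be swung back by lifting the exposed pin. The pin slides by itself from about 0.25 rad mouth-down; tip the tube to its end to be sure.
- tube_mouth (a point): Centre of the open mouth of the blue tube (outer diameter 36, bore 30 mm, closed black other end), 85 mm from the pivot along the tube. x points out of the mouth along the tube, z to the tube's upper side.
- press_pad (a point): Middle of the upper face of the orange ribbed thumb pad on top of the tube, 30 x 22 mm, 66 mm from the pivot along the tube toward the mouth and 23 mm above the tube's axis. Press it down to tip the tube.
- pin: Slim wooden rolling pin, 22 mm diameter, 170 mm long, about 80 g, loose in the tube. Origin at its middle, x along it toward the end nearest the mouth. At the start that end lies about 20 mm inside the mouth; once slid against the end stop about 70 mm of it stands out of the mouth and about 100 mm is still inside.
- pin_lead (a point): Centre of the end face of the rolling pin that is nearest the mouth, 85 mm from its middle.
- rest: Fixed wooden rest for the rolling pin: foot 70 x 44 x 6 mm and two upright V notches (each 8 mm thick, 90 deg, about 40 mm wide and up to 44 mm high) 50 mm apart, at x = -25 and 25 mm. Origin on the worktop below its centre; x along the direction in which the pin lies (either way round).
- rest_seat (a point): Where the middle of the rolling pin belongs: over the rest's centre, 39.6 mm above the worktop, the height of the axis of a seated pin.
- egg_cup: Orange egg cup, 48 mm wide, 46 mm high, loose bystander; origin under its centre.
- salt_shaker: Grey salt shaker, 44 mm wide, 90 mm high, loose bystander; origin under its centre.
- spice_jar: Spice jar with a green cap, 46 mm wide, 106 mm high, loose bystander; origin under its centre.
Things that resemble listed ones, but are neither listed nor needed, are in the scene too. What is shaped like the rest but turquoise or yellow is not meant.

How it is judged:
On the way, in this order (a step that is already met when the one before it is completed fails the run):
1. the pin has slid by itself at least 45 mm out of the mouth, untouched by the gripper, its other end still in the tube (x of pin_lead in the frame of tube_mouth above 0.045 m and x of pin in the frame of tube_mouth below 0.03 m and contact force between the fingers and pin below 0.3 N), for 0.2 s.
2. the pin is held in the gripper, fully out of the tube and off the worktop (distance between pin and tube_mouth above 0.095 m and contact force between the fingers and pin above 1 N and height (world z) of pin above 0.05 m), for 0.1 s.
3. the pin lies in the notches of the rest, still held (contact force between pin and rest above 0.2 N and contact force between the fingers and pin above 0.5 N and distance between pin and rest_seat below 0.025 m), for 0.05 s.
At the end, for the whole second after the job is handed in: The rolling pin lies at rest and released in both notches of the wooden rest: its middle within 20 mm of the rest's centre seen from above and within 5 mm of the seated height, its axis within 0.12 rad of the rest's. The tube may stay at any tilt (horizontal distance between pin and rest_seat below 0.02 m and z of pin in the frame of rest_seat between -0.005 and 0.005 m and angle between the x axis of pin and the x axis of rest, either way round below 0.12 rad and linear speed of pin below 0.02 m/s and contact force between the fingers and pin below 0.05 N); the robot touches nothing.
It fails at once if the rolling pin falls on the worktop, the floor or into the sink (height (world z) of pin below 0.02 m).
It fails at once if the egg cup, salt shaker or spice jar is shifted by more than 30 mm or toppled (distance of any of egg_cup, salt_shaker, spice_jar from where it was at the start of the episode above 0.03 m or angle between any of egg_cup, salt_shaker, spice_jar's own z axis and vertical above 0.5 rad).
It also fails if it takes over 58 s, if anything falls off the work surface, if the arm or the gripper's body presses on something with over 40 N, if the wrist force passes 120 N, or if a joint passes its speed limit or range.

ROBOT

A 6-joint arm with a two-finger parallel gripper is mounted at the origin on a cart in front of the work surface, level with it; the furniture and walls round the work are solid. World frame = base frame: x ahead of the robot, y to its left, z up, the work surface at z = 0. Lengths are in m, angles in rad, forces in N, time in s.
With the tool pointing down it reaches from about 0.35 to 0.85 m from the base axis. Payload 8.1 kg.
Tool frame: the origin (TCP) lies between the finger pads; the fingertips stand 22 mm ahead of it and the grasp point (between the pads) lies 3 mm ahead of it; z points along the fingers, y is the line along which they close (so a half turn about z gives the same grasp; the last joint's range is limited). The gripper opens to 85 mm and grips with 20 to 120 N. Pads are 22 mm wide; open, the fingers measure 114 mm over their backs; the gripper's body (76 mm by 85 mm) begins 54 mm behind the grasp point. The pads swing forward as they close: fully open they stand 13 mm farther back than shut.
Start: joints at [1.072, 0.13, 1.488, -0, 1.523, -0.085], TCP at [0.241, 0.549, 0.253] pointing down, gripper open.
Joint ranges: [-2.96, 2.96], [-0.89, 2.26], [0.02, 2.5], [-1.34, 4.48], [0, 2.73], [-2.66, 2.66]. Speed limits (rad/s): [2.39, 2.39, 2.79, 3.14, 3.14, 3.14].

INTERFACE

Orientations are given as a unit quaternion [w, x, y, z].
In Python, from cell import r gives the robot as it stands.
- The arm moves only by the tool arm_command, never from a script. Its argument "targets" is a list of rows, each a list of 5 numbers: the shift along the tool's x, y, z in mm, then the turn about the tool's z in rad, then the opening, from -1 (shut) to 1 (fully open). In form: [[x, y, z, spin, fingers], ...]. A call has 1 to 12 rows; each row is the pose to reach, as a shift and turn from the pose commanded when the call began, along the tool's axes at that moment; what a row does not reach only later rows make up. A row lasts 1/8 s, in which the tool goes at most 62.5 mm and 10.7 degrees, less where a joint would pass 70% of its speed; a pose out of reach is approached as far as the arm can. A call with a gripper value outside its range is refused whole. The fingers move at their own pace and stop on an object; "newtons" is the grip in N (left out, the last holds). Time passes only in rows, so rows that repeat a pose let the fingers close. It gives the time, the measured TCP pose, the force, the opening and the grip force at its end, in the units of the state.
- r.state(): the state, without advancing time (a new reading comes with each control period).
- r.get_image(name): name is "scene" or "top"; returns the picture (480x640x3 uint8, red, green, blue); there is no depth.
- r.calibration(name): a dict with "fx", "fy", "cx", "cy" (pixels), "R" (3x3) and "t" (3): a world point X has camera coordinates R X + t. Camera axes: x right, y down, z forward; pixel columns grow to the right and rows downward; lengths in m; the calibration is good to about 2 mm. A picture is of the moment at which its call begins. calibration takes no time and is no camera call.
- r.job_done(): hands the job in; it is judged then, once.
The state is a dict: "time": time; "joints": joint angles; "qd": joint speeds; "tau": joint torques, N m; "tool_pos": TCP position; "tool_rot": TCP orientation; "ft_force": force on the tool from outside, world axes, zero at the start; "wrist_torque": the same for the moment, N m; "gripper_width": finger opening in m; "finger_force": force on a finger pad.
Only numpy, scipy, OpenCV 4.12 (cv2) and the standard library are available. Lean on these libraries where they do the work, as an engineer would, in place of code of your own. Each camera call takes 0.05 s, during which the arm holds its last target. There are 200 camera calls.

## Working session

There is one attempt and no reset: what is moved stays moved. The work goes in short steps, Python scripts to look and compute and a tool call to move; the robot and the scene stay as the last step left them, time stands still between calls to the robot, and variables do not carry over. Pictures are saved under pics/ and viewed, at most 15 in all, crops included, and the job is handed in when it is done.

Besides the shell and the picture viewer there is one more tool, called after "Request:" as name(argument=value, ...) on one line, values as JSON. arm_command: Moves the arm, as the interface text tells. Its arguments: {"type":"object","properties":{"targets":{"type":"array"},"newtons":{"type":"number"}},"required":["targets"]}

```bash
mkdir -p pics
python3 - <<'E'
from cell import r
import cv2
for n in("scene","top"):
    cv2.imwrite(f"pics/{n}0.png",r.get_image(n)[:,:,::-1]); print(n,r.calibration(n))
s=r.state();print(s['time'],s['tool_pos'],s['tool_rot'])
E
```

```text
scene {'fx': 438.6207703927081, 'fy': 438.6207703927081, 'cx': 317.7012569494133, 'cy': 239.72605405523217, 'R': array([[-0.76448691, -0.64448887, -0.01392347],
       [-0.27362921,  0.34398161, -0.89822253],
       [ 0.58368383, -0.6828695 , -0.43932042]]), 't': array([0.50445261, 0.17152504, 1.20784219])}
top {'fx': 532.445045930775, 'fy': 532.445045930775, 'cx': 317.4231894019843, 'cy': 230.7549781253536, 'R': array([[ 0.33617586, -0.94178432,  0.00529943],
       [-0.81734881, -0.2945441 , -0.49516129],
       [ 0.46789605,  0.16212978, -0.86878491]]), 't': array([-0.05789057,  0.55190903,  1.42418185])}
0.1 [0.24100772 0.54895219 0.25233943] [-2.40182633e-04  2.05412033e-01  9.78675201e-01 -8.30304113e-04]
```

View pics/scene0.png

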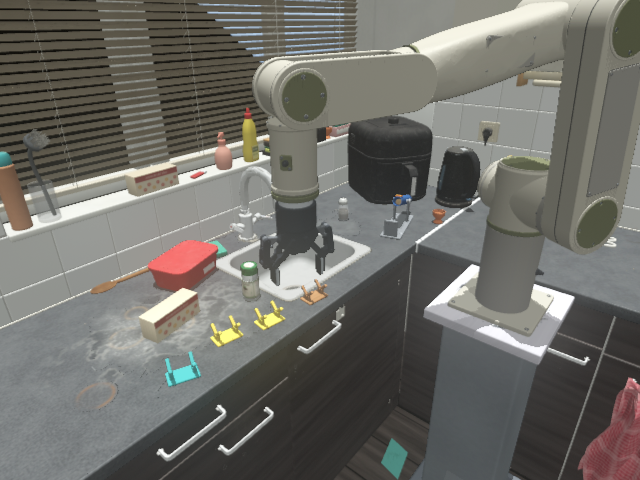

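View pics/top0.png

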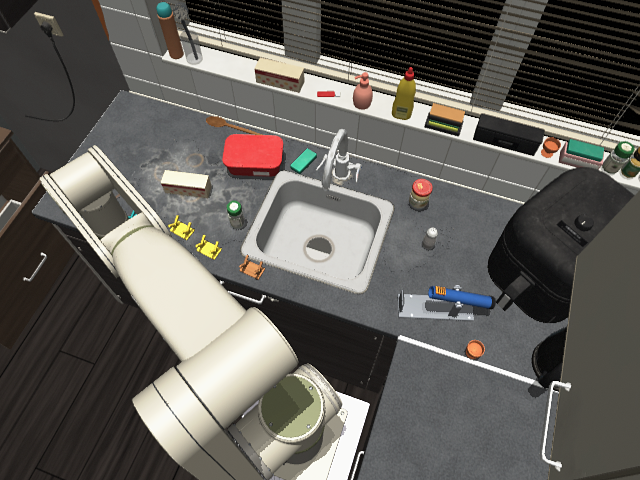

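The scene view shows the stand at about (398,220) and the wooden rest at (314,293). The top view shows the tube from (432,292) to (493,300), with its stop plate at (401,303). It also shows the wooden rest at (253,268), egg cup (475,349), shaker (430,238) and green-capped jar (236,212).

Run:
```python
import cv2,numpy as np
s=cv2.imread("pics/scene0.png");t=cv2.imread("pics/top0.png")
def c(im,x,y,w,h,W,H): return cv2.resize(im[y:y+h,x:x+w],(W,H),interpolation=cv2.INTER_CUBIC)
a=np.hstack([c(t,390,275,115,55,800,383)])
b=np.hstack([c(t,238,250,32,32,200,200),c(s,295,275,40,32,250,200),c(s,370,185,56,56,350,200)])
cv2.imwrite("pics/c0.png",np.vstack([a,b]))
```

```text
(no output)
```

View pics/c0.png

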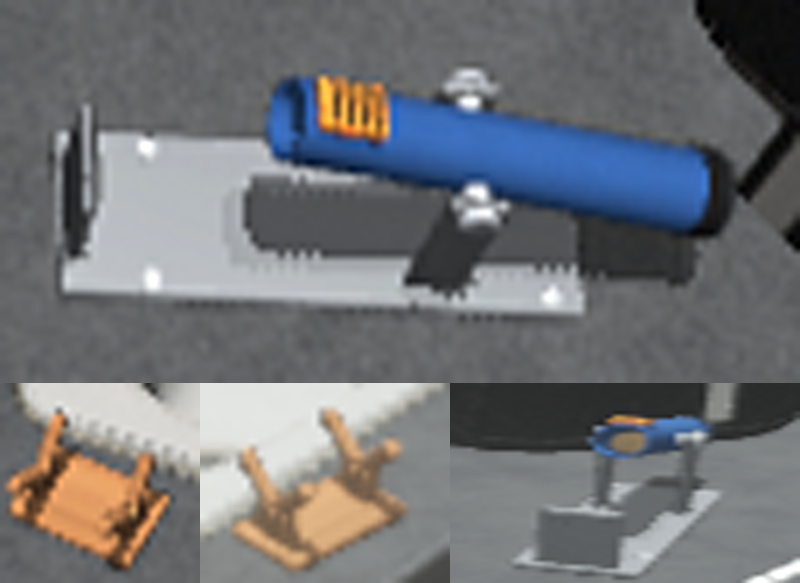

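The crops show the stand plate corners, pad ribs, pivot bosses, and the rest's foot and V tips well enough to cast rays.

```bash
cat > h.py <<'E'
import numpy as np
from cell import r
def ray(n,u,v):
    c=r.calibration(n);R=c['R'];o=-R.T@c['t']
    return o,R.T@np.array([(u-c['cx'])/c['fx'],(v-c['cy'])/c['fy'],1])
def onz(n,u,v,z):
    o,d=ray(n,u,v);return o+d*(z-o[2])/d[2]
def proj(n,X):
    c=r.calibration(n);p=c['R']@np.asarray(X)+c['t'];return np.array([c['fx']*p[0]/p[2]+c['cx'],c['fy']*p[1]/p[2]+c['cy']])
E
python3 - <<'E'
from h import *
np.set_printoptions(precision=4,suppress=True)
T=lambda x,y:(390+x/6.957,275+y/6.964)
for nm,p,z in [("plateLfar",(57,133),.008),("plateLnear",(63,292),.008),("plateRnear",(585,313),.008),("bossfar",(470,88),.09),("bossnear",(480,203),.09),("stop a",(88,105),.068),("stop b",(93,212),.068),
 ("screw",(148,148),.008),("screw",(152,278),.008),("screw",(552,296),.008)]: print(nm,onz("top",*T(*p),z))
print('pad',onz("top",*T(352,110),.09+.066*np.sin(.3)+.023*np.cos(.3)))
print('cap end',onz("top",*T(720,190),.09-.08*np.sin(.3)))
U=lambda x,y:(238+x/6.25,250+(y-383)/6.25)
S=lambda x,y:(295+(x-200)/6.25,275+(y-383)/6.25)
for nm,f,n,p,z in [("L",U,"top",(10,513),.003),("B",U,"top",(122,567),.003),("R",U,"top",(168,497),.006),("tip1",U,"top",(60,413),.044),("tip2",U,"top",(146,456),.044),
 ("sL",S,"scene",(235,530),.003),("sB",S,"scene",(300,570),.003),("sR",S,"scene",(405,507),.003),("stip1",S,"scene",(248,455),.044),("stip2",S,"scene",(328,413),.044),("stip2b",S,"scene",(398,448),.044)]:
  print(nm,onz(n,*f(*p),z))
for nm,p,z in[("egg",(475,349),.04),("salt",(430,238),.06),("jar",(236,212),.09)]: print(nm,onz("top",*p,z))
E
```

```text
plateLfar [ 0.4879 -0.1484  0.008 ]
plateLnear [ 0.4179 -0.1703  0.008 ]
plateRnear [ 0.4842 -0.3828  0.008 ]
bossfar [ 0.5284 -0.3038  0.09  ]
bossnear [ 0.4794 -0.3186  0.09  ]
stop a [ 0.4773 -0.1564  0.068 ]
stop b [ 0.4315 -0.1709  0.068 ]
screw [ 0.4945 -0.1878  0.008 ]
screw [ 0.4369 -0.2046  0.008 ]
screw [ 0.487  -0.3679  0.008 ]
pad [ 0.4817 -0.2557  0.1315]
cap end [ 0.5303 -0.4151  0.0664]
L [0.3983 0.3388 0.003 ]
B [0.39   0.2747 0.003 ]
R [0.432  0.2672 0.006 ]
tip1 [0.4406 0.3251 0.044 ]
tip2 [0.4331 0.276  0.044 ]
sL [0.438  0.3376 0.003 ]
sB [0.3948 0.3429 0.003 ]
sR [0.3904 0.2751 0.003 ]
stip1 [0.431  0.3349 0.044 ]
stip2 [0.4265 0.2856 0.044 ]
stip2b [0.3831 0.2888 0.044 ]
egg [ 0.385  -0.3968  0.04  ]
salt [ 0.6801 -0.1909  0.06  ]
jar [0.5467 0.4049 0.09  ]
```

```bash
cat >> h.py <<'E'
from scipy.spatial.transform import Rotation as Ro
P=np.array([.502,-.311]);YS=np.deg2rad(107.3);D=np.array([np.cos(YS),np.sin(YS)])
def st(h,z): return np.array([*(P+h*D),z])          # stand frame -> world
def rel(X,yaw):                                      # tool-frame shift (mm), spin so tool y has world yaw (mod pi)
    s=r.state();w=s['tool_rot'];R=Ro.from_quat([w[1],w[2],w[3],w[0]]).as_matrix()
    d=R.T@(np.asarray(X)-s['tool_pos'])*1000;y=np.arctan2(R[1,1],R[0,1])
    return np.round(d,1),round(-((yaw-y+np.pi/2)%np.pi-np.pi/2),3)
def arc(R0,a0,off,n,tip): # tool-frame rows through arc about pivot; tip=TCP height above point
    pass
E
python3 -c "
from h import *
print(rel(st(.0563,.25),YS-np.pi/2)); print(r.state()['joints'])"
```

```text
(array([-547.8, -640. ,    3.4]), np.float64(0.855))
[ 1.07160642e+00  1.31109487e-01  1.48916246e+00 -1.85533482e-05
  1.52304930e+00 -8.54194476e-02]
```

Request:
arm_command(targets=[[-46,-53,0,0.07,-1],[-91,-107,0,0.14,-1],[-137,-160,0,0.21,-1],[-183,-213,0,0.28,-1],[-228,-267,0,0.36,-1],[-274,-320,0,0.43,-1],[-320,-373,0,0.5,-1],[-365,-427,0,0.57,-1],[-411,-480,0,0.64,-1],[-457,-533,0,0.71,-1],[-502,-587,0,0.78,-1],[-548,-640,0,0.855,-1]], newtons=20)

```text
time: 1.6
tool_pos: [0.4588, -0.1705, 0.2531]
tool_rot: [-0.0, 0.594, 0.805, 0.0]
ft_force: [0.7, 1.1, 0.9]
gripper_width: 0.0001
finger_force: 0.0
```

Run:
```python
from h import *
import cv2
print(rel(st(.0563,.185),YS-np.pi/2)); 
a=r.get_image("top")[:,:,::-1].copy();b=r.get_image("scene")[:,:,::-1].copy()
cv2.imwrite("pics/t1.png",a);cv2.imwrite("pics/s1.png",b)
c=lambda im,x,y,w,h,W,H: cv2.resize(im[y:y+h,x:x+w],(W,H),interpolation=cv2.INTER_CUBIC)
cv2.imwrite("pics/c1.png",np.vstack([np.hstack([c(a,233,248,40,30,400,300),c(b,294,276,40,30,400,300)]),np.hstack([c(a,380,240,120,90,400,300),c(b,350,150,120,90,400,300)])]))
```

```text
(array([-90.7,  -0.3,  68.1]), np.float64(-0.003))
```

View pics/c1.png

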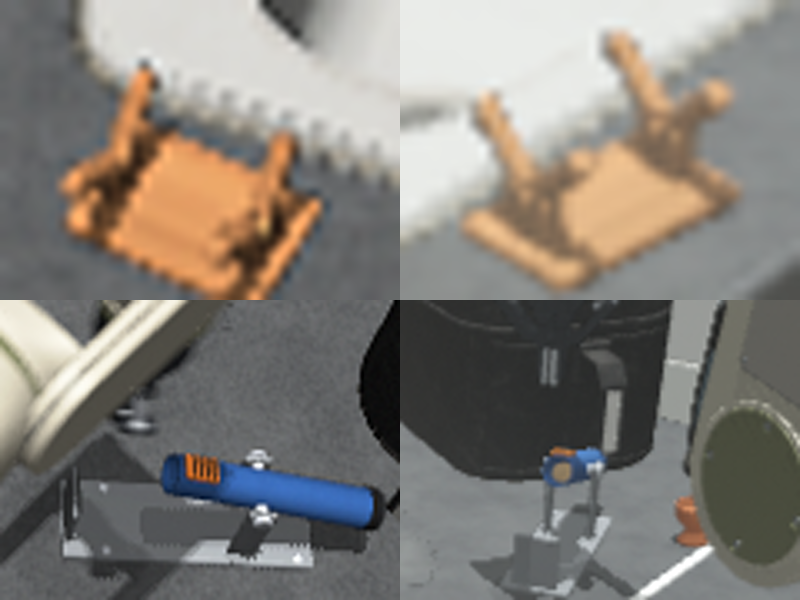

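The rest is clear in both views, with all four tips visible in the scene view. The tube is unchanged.

```bash
cat >> h.py <<'E'
def tri(pts):
    A=np.zeros((3,3));b=np.zeros(3)
    for p in pts:
        o,d=ray(*p);d=d/np.linalg.norm(d);M=np.eye(3)-np.outer(d,d);A+=M;b+=M@o
    return np.linalg.solve(A,b)
E
python3 - <<'E'
from h import *
np.set_printoptions(precision=4,suppress=True)
t=lambda x,y:("top",233+x/10-.45,248+y/10-.45)
s=lambda x,y:("scene",294+(x-400)/10-.45,276+y/10-.45)
a=[tri([t(145,75),s(488,102)]),tri([t(285,143),s(618,42)]),tri([t(72,187),s(580,160)])]
for q in a: print(q)
print(a[1]-a[0])
S=[onz(*s(*p),.042) for p in [(488,102),(580,160),(618,42),(718,92)]]
print(np.array(S),np.mean(S,0))
T=[onz(*t(*p),.042) for p in [(145,75),(72,187),(285,143)]];print(np.array(T),(T[1]+T[2])/2)
E
```

```text
[0.4402 0.3272 0.0397]
[0.4342 0.278  0.038 ]
[0.3989 0.3337 0.0396]
[-0.006  -0.0492 -0.0017]
[[0.4366 0.3301 0.042 ]
 [0.3974 0.3364 0.042 ]
 [0.4292 0.2831 0.042 ]
 [0.3901 0.286  0.042 ]] [0.4133 0.3089 0.042 ]
[[0.4401 0.3269 0.042 ]
 [0.3972 0.3326 0.042 ]
 [0.4331 0.2772 0.042 ]] [0.4151 0.3049 0.042 ]
```

Request:
arm_command(targets=[[-45,0,20,0,-1],[-91,0,40,0,-1],[-91,0,68,0,-1],[-91,0,68,0,-1]])

```text
time: 2.2
tool_pos: [0.4839, -0.2541, 0.1821]
tool_rot: [-0.003, 0.593, 0.805, -0.0]
ft_force: [0.0, 0.3, -0.4]
gripper_width: -0.0
finger_force: 0.0
```

Request:
arm_command(targets=[[-3,0,14,0,-1],[-3,0,26,0,-1],[0,0,33,0,-1],[2,0,37,0,-1],[4,0,41,0,-1],[6,0,45,0,-1],[7,0,50,0,-1],[8,0,54,0,-1],[9,0,58,0,-1],[10,0,62,0,-1],[10,0,65,0,-1],[10,0,67,0,-1]])

```text
time: 3.7
tool_pos: [0.4827, -0.2453, 0.1179]
tool_rot: [-0.0, 0.593, 0.805, 0.0]
ft_force: [-0.5, 4.8, 5.1]
gripper_width: -0.0004
finger_force: 2.8
```

Run:
```python
from h import *
import cv2
print(r.state()['ft_force'])
a=r.get_image("top")[:,:,::-1].copy();b=r.get_image("scene")[:,:,::-1].copy()
c=lambda im,x,y,w,h,W,H: cv2.resize(im[y:y+h,x:x+w],(W,H),interpolation=cv2.INTER_CUBIC)
cv2.imwrite("pics/c2.png",np.hstack([c(a,380,240,120,90,400,300),c(b,350,150,120,90,400,300)]))
```

```text
[-0.53298996  4.83610958  5.0715873 ]
```

View pics/c2.png

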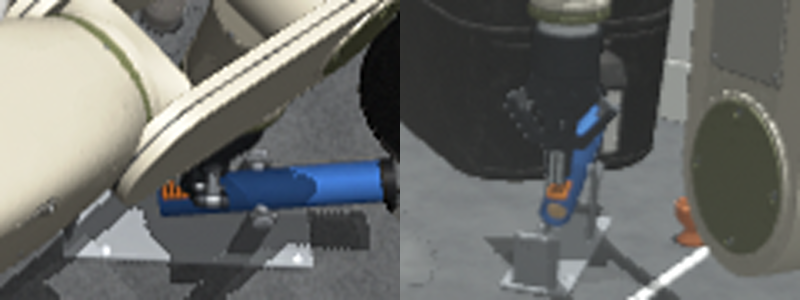

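The tube is now tipped well past level, with the finger on the pad. I'll press on to the end.

Request:
arm_command(targets=[[0,0,2,0,-1],[0,0,4,0,-1],[0,0,6,0,-1],[0,0,7,0,-1],[0,0,8,0,-1],[0,0,8,0,-1],[0,0,8,0,-1],[0,0,8,0,-1]])

```text
time: 4.8
tool_pos: [0.4832, -0.2459, 0.1141]
tool_rot: [0.0, 0.593, 0.805, -0.0]
ft_force: [-14.8, 12.4, 34.3]
gripper_width: 0.0001
finger_force: 19.5
```

Run:
```python
from h import *
import cv2
print(r.state()['ft_force'],r.state()['tool_pos'])
a=r.get_image("top")[:,:,::-1].copy();b=r.get_image("scene")[:,:,::-1].copy()
c=lambda im,x,y,w,h,W,H: cv2.resize(im[y:y+h,x:x+w],(W,H),interpolation=cv2.INTER_CUBIC)
cv2.imwrite("pics/c3.png",np.hstack([c(a,380,240,120,90,400,300),c(b,370,180,80,60,400,300)]))
```

```text
[-14.80125435  12.3521888   34.34956485] [ 0.48322557 -0.24588771  0.11409053]
```

View pics/c3.png

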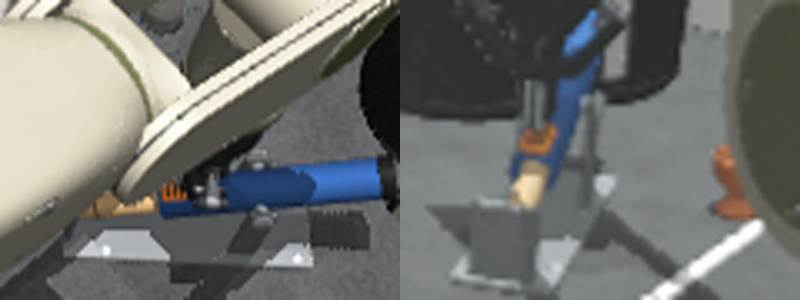

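The pin has slid out against the stop. I'll raise the gripper and move it over the exposed end.

Request:
arm_command(targets=[[0,0,-40,0,-1],[10,0,-90,0,0.3],[49,0,-90,0,0.3],[49,0,-90,0,0.3],[49,0,-90,0,0.3]])

```text
time: 5.52
tool_pos: [0.4681, -0.1994, 0.1998]
tool_rot: [-0.0, 0.593, 0.805, -0.0]
ft_force: [-0.3, 0.3, -0.3]
gripper_width: 0.0558
finger_force: 0.0
```

Run:
```python
from h import *
import cv2
np.set_printoptions(precision=4,suppress=True)
s=r.state();print(s['ft_force'],s['tool_pos'],s['gripper_width'])
a=r.get_image("top")[:,:,::-1].copy();b=r.get_image("scene")[:,:,::-1].copy()
cv2.imwrite("pics/t4.png",a);cv2.imwrite("pics/s4.png",b)
c=lambda im,x,y,w,h,W,H: cv2.resize(im[y:y+h,x:x+w],(W,H),interpolation=cv2.INTER_CUBIC)
cv2.imwrite("pics/c4.png",np.hstack([c(a,380,270,80,60,400,300),c(b,370,180,80,60,400,300)]))
for h in(.0796,.117,.145):
  X=st(h,.09-h*np.tan(.36));print(h,X,proj("top",X),proj("scene",X))
```

```text
[-0.2627  0.3167 -0.3223] [ 0.4681 -0.1994  0.1998] 0.05579607560685374
0.0796 [ 0.4783 -0.235   0.06  ] [428.3573 299.266 ] [396.0014 214.2596]
0.117 [ 0.4672 -0.1993  0.046 ] [414.7583 300.5863] [393.2794 221.5507]
0.145 [ 0.4589 -0.1726  0.0354] [404.7216 301.5607] [391.1858 227.1586]
```

View pics/c4.png

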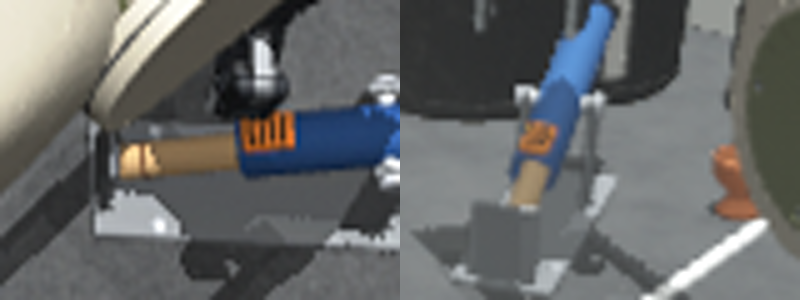

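The predicted mouth and lead pixels match what I see (mouth at crop (240,148), lead at crop (120,160)). I'll descend and grip.

Request:
arm_command(targets=[[0,0,50,0,0.3],[0,0,100,0,0.3],[0,0,130,0,0.3],[0,0,151,0,0.3],[0,0,151,0,0.3],[0,0,151,0,-1],[0,0,151,0,-1],[0,0,151,0,-1],[0,0,151,0,-1],[0,0,151,0,-1]], newtons=20)

```text
time: 6.88
tool_pos: [0.4686, -0.1995, 0.0499]
tool_rot: [0.001, 0.593, 0.805, -0.0]
ft_force: [-3.9, -2.7, 4.9]
gripper_width: 0.0216
finger_force: 19.9
```

Request:
arm_command(targets=[[-5,0,-2,0,-1],[-9,0,-3.5,0,-1],[-8,0,-8,0,-1],[-6,0,-13,0,-1],[-5,0,-18,0,-1],[-4,0,-23,0,-1],[-3,0,-28,0,-1],[-3,0,-34,0,-1],[-2,0,-39,0,-1],[-2,0,-44,0,-1],[-2,0,-46,0,-1],[-2,0,-46,0,-1]])

```text
time: 8.38
tool_pos: [0.4691, -0.201, 0.0956]
tool_rot: [0.0, 0.593, 0.805, 0.0]
ft_force: [-1.1, -1.3, -1.1]
gripper_width: 0.0212
finger_force: 19.9
```

Run:
```python
from h import *
import cv2
a=r.get_image("top")[:,:,::-1].copy();b=r.get_image("scene")[:,:,::-1].copy()
c=lambda im,x,y,w,h,W,H: cv2.resize(im[y:y+h,x:x+w],(W,H),interpolation=cv2.INTER_CUBIC)
cv2.imwrite("pics/c5.png",np.hstack([c(a,380,270,120,60,500,250),c(b,370,170,80,80,250,250)]))
```

```text
(no output)
```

View pics/c5.png

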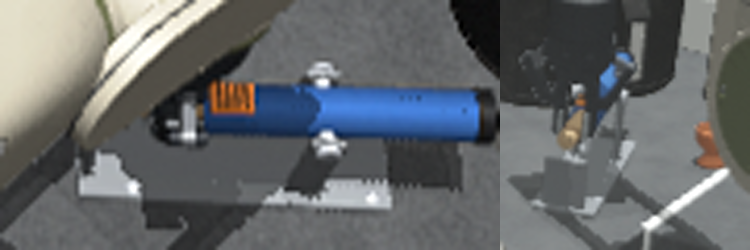

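The pin end now shows above the stop and the tube is near level. I'll check the tilt from its ends.

Run:
```python
from h import *
for t in(-.2,-.1,0,.1): # mouth-up angle
  f=lambda q,s:(proj("top",st(q*np.cos(t),.09+q*np.sin(t)))-[380,270])*[500/120,250/60]
  print(t,f(.085,0),f(-.08,0))
print(rel(st(.115,.093),YS-np.pi/2))
```

```text
-0.2 [199.65452713 114.53722258] [445.86815233 105.49873692]
-0.1 [200.0673739  109.78633408] [444.36724611 110.06042314]
0 [201.73382235 104.99142693] [441.68867084 114.57965716]
0.1 [204.65537655 100.19964928] [437.87514615 119.01174704]
(array([ 0.2, -1.3,  2.5]), np.float64(0.0))
```

Request:
arm_command(targets=[[0,0,0,0,-1],[0,0,0,0,-1],[10,0,0,0,-1],[25,0,0,0,-1],[42,0,0,0,-1],[60,0,0,0,-1],[78,0,0,0,-1],[96,0,0,0,-1],[114,0,0,0,-1],[130,0,-1,0,-1],[145,0,-4,0,-1],[150,0,-10,0,-1]], newtons=60)

```text
time: 9.98
tool_pos: [0.4239, -0.0567, 0.1055]
tool_rot: [-0.0, 0.592, 0.806, -0.0]
ft_force: [0.5, -0.1, -0.7]
gripper_width: 0.0202
finger_force: 58.9
```

Request:
arm_command(targets=[[0,0,-30,0,-1],[0,0,-60,0,-1],[0,0,-60,0,-1]])

```text
time: 10.35
tool_pos: [0.4264, -0.0583, 0.1686]
tool_rot: [0.003, 0.593, 0.805, 0.001]
ft_force: [0.2, 0.2, -1.2]
gripper_width: 0.02
finger_force: 58.9
```

Run:
```python
from h import *
import cv2
yr=np.deg2rad(83.);C=np.array([.4155,.306]);g=C+.047*np.array([np.cos(yr),np.sin(yr)])
print(g,rel([*g,.16],yr-np.pi/2),r.state()['joints'])
a=r.get_image("top")[:,:,::-1].copy();b=r.get_image("scene")[:,:,::-1].copy()
p=proj("scene",r.state()['tool_pos']).astype(int);q=proj("top",r.state()['tool_pos']).astype(int);print(p,q)
c=lambda im,x,y,w,h,W,H: cv2.resize(im[y:y+h,x:x+w],(W,H),interpolation=cv2.INTER_CUBIC)
cv2.imwrite("pics/c6.png",np.hstack([c(a,q[0]-40,q[1]-50,100,100,400,400),c(b,p[0]-50,p[1]-50,100,100,400,400)]))
```

```text
[0.42122786 0.35264967] (array([393.9, 117.2,   7.9]), np.float64(0.424)) [-2.54985852e-01 -2.97734463e-01  2.04826461e+00 -1.61502200e-04
  1.38488481e+00 -5.56754817e-01]
[383 204] [368 281]
```

View pics/c6.png

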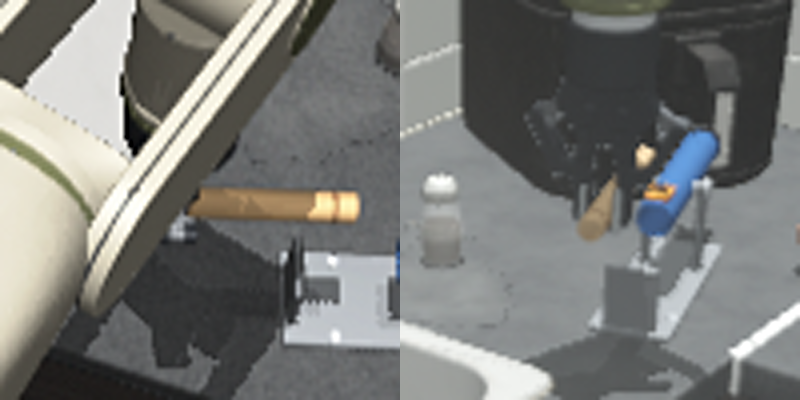

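The pin is clear of the tube and held. In the crops its tail is at (358,205) in the top view and (642,155) in the scene view, and the lead is at scene (597,222).

Run:
```python
from h import *
t=tri([("top",328+357/4,231+206/4),("scene",333+243/4,154+156/4)])
s=r.state()['tool_pos'];print("tail",t,t-s,"dist along",(t-s)[:2]@D,"lat",(t-s)[:2]@[-D[1],D[0]])
for tilt in(-.1,-.05,0,.05,.1):
  L=s+[0,0,-.003]; f=lambda q:np.array([*(L[:2]+q*D*np.cos(tilt)),L[2]+q*np.sin(tilt)])
  print(tilt,(proj("scene",f(.033))-[333,154])*4+[400,0],(proj("scene",f(-.137))-[333,154])*4+[400,0],(proj("top",f(-.137))-[328,231])*4)
```

```text
tail [ 0.46793315 -0.1869615   0.16027381] [ 0.0434744  -0.12916414 -0.00513635] dist along -0.13624904849993816 lat -0.0030974826043391954
-0.1 [592.62362667 224.98127909] [645.67404293 138.21524845] [361.31556785 203.50167029]
-0.05 [592.68447086 223.11968443] [645.32547092 145.44988564] [360.37529558 207.62183393]
0 [592.77343433 221.21459178] [644.88198671 152.79581601] [358.94192362 211.69922759]
0.05 [592.89032753 219.27097059] [644.34503665 160.23803904] [357.0250041  215.72413194]
0.1 [593.03488218 217.29391332] [643.71618111 167.76160921] [354.6351118  219.68719608]
```

Request:
arm_command(targets=[[20,6,0,0.02,-1],[60,18,0,0.06,-1],[105,31,0,0.11,-1],[150,44,0,0.16,-1],[195,58,2,0.21,-1],[240,71,4,0.26,-1],[285,84,6,0.31,-1],[325,96,8,0.36,-1],[360,107,8,0.4,-1],[385,114,8,0.42,-1],[396,117,8,0.424,-1],[396,117,8,0.424,-1]])

```text
time: 11.95
tool_pos: [0.4177, 0.355, 0.1562]
tool_rot: [0.0, 0.749, 0.663, -0.001]
ft_force: [-0.1, -0.5, -0.5]
gripper_width: 0.0201
finger_force: 58.9
```

Run:
```python
from h import *
import cv2
yr=np.deg2rad(83.);C=np.array([.4155,.306]);g=C+.05*np.array([np.cos(yr),np.sin(yr)])
S=r.state();print(S['tool_pos'],rel([*g,.0426],yr-np.pi/2))
a=r.get_image("top")[:,:,::-1].copy();b=r.get_image("scene")[:,:,::-1].copy()
p=proj("scene",[.4155,.306,.1]).astype(int);q=proj("top",[.4155,.306,.1]).astype(int);print(p,q)
c=lambda im,x,y,w,h,W,H: cv2.resize(im[y:y+h,x:x+w],(W,H),interpolation=cv2.INTER_CUBIC)
cv2.imwrite("pics/c7.png",np.hstack([c(a,q[0]-50,q[1]-50,100,100,400,400),c(b,p[0]-50,p[1]-50,100,100,400,400)]))
```

```text
[0.41766914 0.35496341 0.15621657] (array([  1.3,   4. , 113.6]), np.float64(0.001))
[313 266] [248 255]
```

View pics/c7.png

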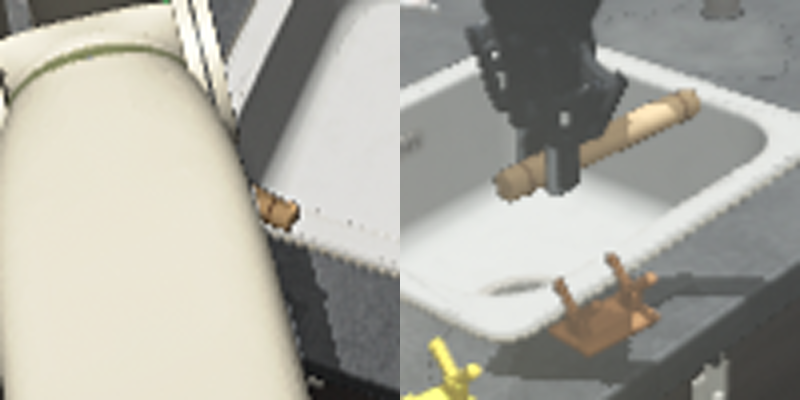

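The pin is held over the wooden rest; its ends are at scene crop (515,183) and (687,103). I'll lower it close to the notches and compare with the prediction.

Request:
arm_command(targets=[[0,2,30,0,-1],[1,4,60,0,-1],[1,4,85,0,-1],[1,4,97,0,-1],[1,4,97,0,-1]])

```text
time: 12.68
tool_pos: [0.4219, 0.3548, 0.0597]
tool_rot: [-0.0, 0.749, 0.662, -0.001]
ft_force: [-0.1, -0.7, -1.0]
gripper_width: 0.02
finger_force: 58.9
```

Run:
```python
from h import *
import cv2
yr=np.deg2rad(83.);d=np.array([np.cos(yr),np.sin(yr),0]);L=np.array([.4177,.355,.1532])
for q in(.035,-.135):print((proj("scene",L+q*d)-[263,216])*4+[400,0])
C=np.array([.4155,.306]);g=C+.05*d[:2]
S=r.state();print(S['tool_pos'],S['ft_force'],rel([*g,.0426],yr-np.pi/2))
b=r.get_image("scene")[:,:,::-1].copy();a=r.get_image("top")[:,:,::-1].copy()
c=lambda im,x,y,w,h,W,H: cv2.resize(im[y:y+h,x:x+w],(W,H),interpolation=cv2.INTER_CUBIC)
cv2.imwrite("pics/c8.png",np.hstack([c(b,275,250,80,60,560,420),c(a,230,235,50,60,240,420)]))
L=S['tool_pos']-[0,0,.003]
for q in(.035,-.135):print((proj("scene",L+q*d)-[275,250])*7)
```

```text
[506.94744626 177.12361905]
[694.97974341  95.11405855]
[0.42191158 0.35481386 0.05968765] [-0.11992342 -0.68191335 -1.00489901] (array([ 0.8, -0.4, 17.1]), np.float64(-0.0))
[106.08724851 291.54636238]
[423.23907401 135.27029352]
```

View pics/c8.png

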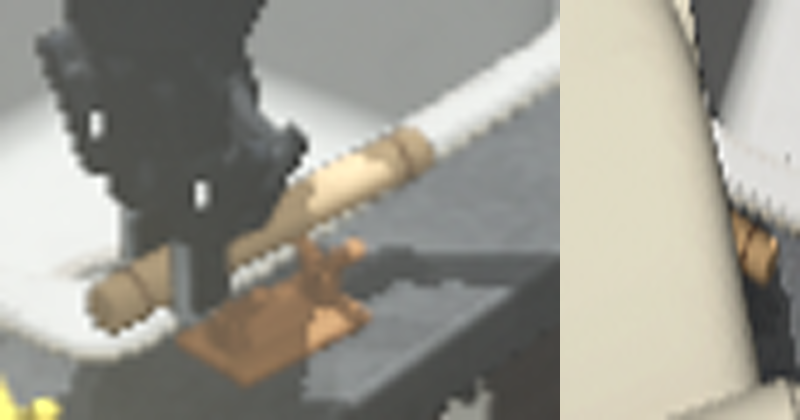

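The pin lies along the rest and matches the prediction to about 1 px. I'll lower it into the notches.

Request:
arm_command(targets=[[0,0,6,0,-1],[0,0,11,0,-1],[0,0,13,0,-1],[0,0,15,0,-1],[0,0,16,0,-1],[0,0,16,0,-1]])

```text
time: 13.52
tool_pos: [0.422, 0.3569, 0.0456]
tool_rot: [-0.001, 0.749, 0.663, 0.0]
ft_force: [-8.0, 1.1, 10.4]
gripper_width: 0.0203
finger_force: 61.3
```

Contact is made with a sideways push of -8 N in x, so the pin sits slightly too far in +x. I'll ease it over.

Request:
arm_command(targets=[[0,-1,0,0,-1],[0,-2,0,0,-1],[0,-2,0,0,-1]])

```text
time: 13.9
tool_pos: [0.4209, 0.3569, 0.0454]
tool_rot: [-0.0, 0.749, 0.663, 0.001]
ft_force: [-0.8, 0.9, 5.2]
gripper_width: 0.0204
finger_force: 60.5
```

Request:
arm_command(targets=[[0,-0.5,1,0,-1],[0,-0.5,2,0,-1],[0,-0.5,2,0,-1],[0,-0.5,2,0,-1]], newtons=20)

```text
time: 14.4
tool_pos: [0.421, 0.3573, 0.0442]
tool_rot: [0.0, 0.749, 0.663, 0.002]
ft_force: [-1.6, 1.4, 10.4]
gripper_width: 0.0199
finger_force: 61.5
```

Run:
```python
from h import *
import cv2
b=r.get_image("scene")[:,:,::-1].copy();a=r.get_image("top")[:,:,::-1].copy()
c=lambda im,x,y,w,h,W,H: cv2.resize(im[y:y+h,x:x+w],(W,H),interpolation=cv2.INTER_CUBIC)
cv2.imwrite("pics/c9.png",np.hstack([c(b,275,250,80,60,560,420),c(a,230,235,50,60,240,420)]))
yr=np.deg2rad(83.);d=np.array([np.cos(yr),np.sin(yr),0]);C=np.array([.4155,.306,.0396])
for q in(.085,-.085):print((proj("scene",C+q*d)-[275,250])*7)
```

```text
[107.08697518 330.60369423]
[422.47575854 171.99875379]
```

View pics/c9.png

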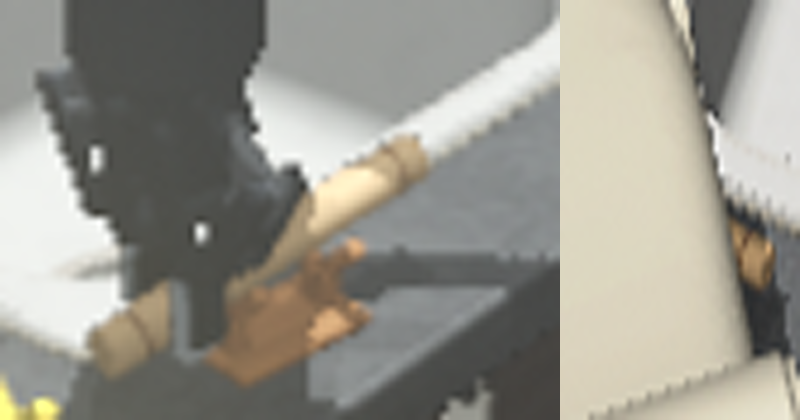

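The pin is in the near notch but slopes slightly lead-down in the grip, with the lead at (112,350) against an expected (107,331). The tail should be a few mm above its notch. I'll relieve the pressure and open just a little so it settles.

Request:
arm_command(targets=[[0,0,-1,0,-1],[0,0,-1.5,0,-1],[0,0,-1.5,0,-0.45],[0,0,-1.5,0,-0.4],[0,0,-1.5,0,-0.35],[0,0,-1.5,0,-0.3],[0,0,-1.5,0,-0.3]])

```text
time: 15.38
tool_pos: [0.4197, 0.356, 0.0437]
tool_rot: [0.0, 0.749, 0.663, -0.0]
ft_force: [0.2, 0.0, -0.8]
gripper_width: 0.03
finger_force: 0.0
```

Request:
arm_command(targets=[[0,0,0,0,0.0],[0,0,0,0,0.2],[0,0,0,0,0.2],[0,0,-30,0,0.2],[0,0,-70,0,0.2],[0,0,-120,0,0.2],[0,0,-140,0,0.2]])

```text
time: 16.25
tool_pos: [0.4212, 0.3571, 0.1876]
tool_rot: [0.0, 0.749, 0.663, 0.003]
ft_force: [0.7, 0.4, -1.2]
gripper_width: 0.0513
finger_force: 0.0
```

Run:
```python
from h import *
import cv2
b=r.get_image("scene")[:,:,::-1].copy();a=r.get_image("top")[:,:,::-1].copy()
c=lambda im,x,y,w,h,W,H: cv2.resize(im[y:y+h,x:x+w],(W,H),interpolation=cv2.INTER_CUBIC)
cv2.imwrite("pics/c10.png",np.hstack([c(b,275,250,80,60,560,420),c(a,230,235,50,60,240,420)]))
```

```text
(no output)
```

View pics/c10.png

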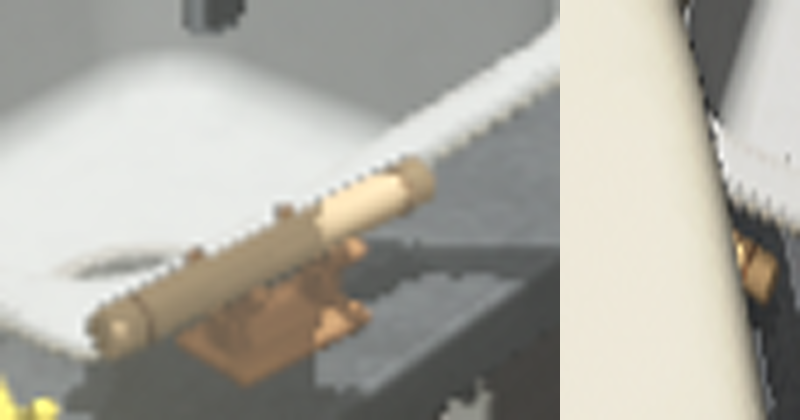

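```bash
python3 -c "
from cell import r
print(r.job_done())"
```

```text
the job is handed in; nothing more can be done
None
```

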